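# Restock the dry box, shut its door on the catch and lock in the desiccant cartridge

### The job

Put the stock away in the grey dry box: stand each black-lidded jar and the thread spool, whichever of them wait on the bench in front of it and to its left, upright on its floor, then swing its door over and press it down until the catch snaps home and the door is fully shut. Then fit the blue-capped desiccant cartridge in the port on the shut door: lugs into the slots, press it down against the spring seal and twist it clockwise (seen from above), about a quarter turn, up to its stop, and let go of it. Leave the screwdriver, the black tape and the marker lying around as they are.

Things in the scene. Friction and masses are not known exactly. Their poses are not given: they have to be found in the camera images.
- dry_box: light-grey enclosure lying on its back on the bench, fixed, open at the top. Origin: centre of its underside. x points away from the robot (towards the hinge), y left, z up. Outside 153 (x) by 216 (y) by 98 mm high; walls 5 mm, so inside 143 by 206 mm
- box_floor (a point): centre of the box's inner floor, 6 mm above the bench; axes as the box. They fit two by two, middles at x = +-32 mm, y = +-52 mm
- box_catch (a point): the spring ball of the catch, inside the front wall (nearest the robot) at the middle, 89.5 mm above the bench. The catch keeps above 77 mm and within 22 mm of that wall: standing jars and spools pass below it
- door (a joint): door angle: 0 fully shut, flat on the rim; grows as it opens, limit 2.2. Starts at 1.68 to 1.85 rad, leaning back beyond upright; friction (0.4 N m) holds it where it is left. Pushed over from behind and pressed down at the front edge, it meets the catch at 0.085 rad, takes up to about 8 N at the edge to pass it, then snaps to 0 to 0.01 rad and is held
- door_hinge (a point): on the hinge axis (along the box's y), middle of the door's far edge, 80.5 mm in +x from the box's centre, 98.5 mm high. Turns with the door: x from the door's front edge to the hinge, z out of its outer face (up when shut; away from the robot when open). The door reaches x 0 to -161 mm, y -110 to 110, z 0 (inner face) to 12 mm (outer)
- door_edge (a point): middle of the door's front (free) edge on the outer face, axes as door_hinge. A dark pull tab 60 mm wide, 8 mm thick sticks 16 mm out from this edge
- door_port (a point): centre of the bayonet port on the door's outer face, 80 mm from the hinge axis; axes as door_hinge. A dark collar, 92 mm outer diameter, stands 21 mm out. Its rim (13 to 21 mm above the face) has a 62 mm round opening and two opposite slots 20 mm wide at the +y and -y sides (white marks) for the lugs
- port_seal_face (a point): face of the sprung rubber seal in the port, 10 mm above the door face at rest; goes down 8.5 mm at 3 N rising to 7 N. Lugs are under the rim when the cartridge's underside is under 4 mm above the door face; it then turns clockwise from above (negative about z) by 1.3 rad to a stop; the other way is blocked. Let go, the seal lifts the lugs against the rim
- cartridge_grip (a point): desiccant cartridge, loose, upright on the bench, 57 mm high, at most 0.17 kg. The point: middle of its blue grip bar (62 long along x, 16 wide along y, 27 mm high), on the axis, 43.5 mm above the underside. z up; half a turn about z makes no difference. Below the bar: blue cap 82 mm diameter, 22 to 31 mm above the underside
- cartridge_lugs (a point): centre of the same cartridge's lugs, on its axis 6 mm above the underside: white body of 57 mm diameter with a lug on each side along +x and -x, each 13 mm wide, reaching 36 mm from the axis, 3 to 9 mm above the underside
- jar_rivets_mid (a point): jar of rivets, 60 mm diameter, 69 mm high, clear with a black lid, closed; upright on the bench, at most 0.2 kg. The point is on its axis, half-way up (34.5 mm above its underside); z up. May be absent.
- jar_eyelets_mid (a point): jar of eyelets, 60 mm diameter, 69 mm high, clear with a black lid, closed; upright on the bench, at most 0.2 kg. The point is on its axis, half-way up (34.5 mm above its underside); z up. May be absent.
- spool_mid (a point): thread spool, 58 mm diameter, 60 mm high, orange; upright on the bench, at most 0.07 kg. The point is on its axis, half-way up (30 mm above its underside); z up. May be absent.
- tape_black: roll of black tape, 66 mm diameter; leave alone
- driver_black: black screwdriver, 190 mm long; leave alone
- marker: red and white marker pen, 135 mm long; leave alone
- fan_rim (a point): right-hand edge of the round guard of the black desk fan, half-way up it. The fan is fixed and solid: the guard, 0.3 m across, stands from here to the left and towards the robot, 0.14 to 0.44 m above the bench, on a base of 0.18 m. Keep hand and arm clear of it
There are look-alikes about, which are no part of the job. What is shaped like the part that bears jar_rivets_mid but green is not meant.

How it is judged:
By the outcome, as a careful person would: the job done as asked, in the order asked, and still so for the second after the job is handed in, with the robot touching nothing.
Of jar_rivets, jar_eyelets, spool only 2 to 3 are there at a start; the rules pass over those that are not, and their reading is None.
At some moment in a run one of jar_rivets, jar_eyelets, spool may be knocked a few centimetres aside while the robot is not near it.
It also fails if it takes over 200 s, if anything falls off the work surface, if the arm or the gripper's body presses on something with over 40 N, if the wrist force passes 120 N, or if a joint passes its speed limit or range.

### The arm

A 6-joint arm with a two-finger parallel gripper is mounted at the origin on a cart in front of the work surface, level with it; the furniture and walls round the work are solid. World frame = base frame: x ahead of the robot, y to its left, z up, the work surface at z = 0. Lengths are in m, angles in rad, forces in N, time in s.
With the tool pointing down it reaches from about 0.275 to 1 m from the base axis. Payload 8.4 kg.
Tool frame: the origin (TCP) lies on the mounting face of the last link; the fingertips stand 173 mm ahead of it and the grasp point (between the pads) lies 155 mm ahead of it (bot.finger_overhang is the z of the fingertips in the tool frame, in m); z points along the fingers, y is the line along which they close (so a half turn about z gives the same grasp; the last joint's range is limited). The gripper opens to 85 mm and grips with 20 to 120 N. Pads are 22 mm wide; open, the fingers measure 114 mm over their backs; the gripper's body (76 mm by 85 mm) begins 54 mm behind the grasp point. The pads swing forward as they close: fully open they stand 13 mm farther back than shut.
Start: joints at [1.13, 0.353, 1.633, -0, 1.155, -0.002], TCP at [0.266, 0.566, 0.405] pointing down, gripper open.
Joint ranges: [-2.63, 2.63], [-0.92, 2.1], [0.06, 2.66], [-1.3, 4.44], [0, 2.69], [-3.02, 3.02]. Speed limits (rad/s): [2.22, 2.22, 2.79, 3.14, 3.14, 3.14].

### API

Orientations are given as a 3x3 rotation matrix whose columns are the frame's x, y, z axes.
In Python, from rig import telemetry, grab_frame, camera_params, bot, boxes_of gives the robot as it stands.
- The arm moves only by the tool carry_out, never from a script. Its argument "targets" is a list of rows, each a list of 7 numbers: the shift along the tool's x, y, z normalised to -1 to 1, where 1 is 0.2 m, then the turn, a rotation vector about the tool's x, y, z normalised to -1 to 1, where 1 is pi/2 rad, then the opening, from 0 (shut) to 1 (fully open). In form: [[tx, ty, tz, rx, ry, rz, grip], ...]. A call has 1 to 10 rows; each row shifts and turns the commanded pose from where the row before left it, along the tool's axes as they then stand; what a row does not reach is not made up. A row lasts 1/10 s, in which the tool goes at most 50 mm and 8.59 degrees, less where a joint would pass 70% of its speed; a pose out of reach is approached as far as the arm can. A call with a number of a shift or a turn outside -1 to 1 is refused whole. A call with a gripper value outside its range is refused whole. The fingers move at their own pace and stop on an object; "grip_force" is the grip in N (left out, the last holds). Time passes only in rows, so rows that do not move let the fingers close. It gives the time, the measured TCP pose, the force, the opening and the grip force at its end, in the units of the state.
- telemetry.read_state(): the state, without advancing time (a new reading comes with each control period).
- grab_frame(name): name is "side" or "top" or "wrist"; returns (picture, depth): 420x560x3 uint8, red, green, blue; 420x560 float32, m along the optical axis (not along the pixel's ray), 0 where there is no reading.
- camera_params(name): a dict with "fov_y" (degrees; the focal length in pixels is half the picture's height over the tangent of half this angle, whatever the lens; pixels are square), "cx", "cy" (the principal point, pixels), "D" ([k1, k2, p1, p2, k3] as OpenCV has them; the pictures are not rectified), "camera_from_world" (4x4, takes a point from world to camera coordinates). Camera axes: x right, y up, looking along -z (the intrinsics and any distortion apply to the point x, -y, -z); pixel columns grow to the right and rows downward; lengths in m; the calibration is good to about 2 mm. A picture is of the moment at which its call begins: read the wrist's pose just before it. camera_params takes no time and is no camera call; for the wrist camera it gives the pose at the moment of the call.
- bot.sign_off(): hands the job in; it is judged then, once.
Trained networks look in the newest picture that a camera, given by its name, has taken for a name from the list of things; names that differ only in an ending like _2 or _b are one class to them, and where a whole thing is asked for, a point or a joint stands for the part that bears it (a point fixed in the world has none). Each returns a list of dicts, best first, with "score" (0 to 1); they miss things now and then, are a little off and sometimes report something else, mostly with a low value. They report only what shows in the picture. A call takes as long as a camera call. They do not tell look-alikes from the thing itself.
- boxes_of(name, camera): "position" ([column, row] in pixels, amid what is visible of it).
The state is a dict: "t": time; "joint_positions": joint angles; "qvel": joint speeds; "tau": joint torques, N m; "tcp_pos": TCP position; "tcp_rot": TCP orientation; "contact_force": force on the tool from outside, world axes, zero at the start; "ft_torque": the same for the moment, N m; "gripper_width": finger opening in m; "grasp_force": force on a finger pad.
Only numpy, scipy, OpenCV 4.12 (cv2) and the standard library are available. Lean on these libraries where they do the work, as an engineer would, in place of code of your own. Each camera call takes 0.05 s, during which the arm holds its last target. There are 200 camera calls.

## Working session

There is one attempt and no reset: what is moved stays moved. The work goes in short steps, Python scripts to look and compute and a tool call to move; the robot and the scene stay as the last step left them, time stands still between calls to the robot, and variables do not carry over. Pictures are saved under pics/ and viewed, at most 14 in all, crops included, and the job is handed in when it is done.

Besides the shell and the picture viewer there is one more tool, called after ">>>" by a JSON object that holds its "op" and its "data". carry_out: Moves the arm, as the interface text tells. Its arguments: {"type":"object","properties":{"targets":{"type":"array"},"grip_force":{"type":"number"}},"required":["targets"]}

```bash
ls; mkdir -p pics; cat > h.py <<'E'
import numpy as np, cv2
from rig import telemetry, grab_frame, camera_params, bot, boxes_of
def K(p,h=420):
    f=h/2/np.tan(np.radians(p["fov_y"])/2); return np.array([[f,0,p["cx"]],[0,f,p["cy"]],[0,0,1.]])
def world(px,depth,p):
    """pixels Nx2, depth N -> world Nx3"""
    px=np.asarray(px,float).reshape(-1,1,2); u=cv2.undistortPoints(px,K(p),np.array(p["D"],float)).reshape(-1,2)
    d=np.asarray(depth,float).reshape(-1); c=np.c_[u[:,0]*d,-u[:,1]*d,-d,np.ones(len(d))]
    return (np.linalg.inv(np.array(p["camera_from_world"]))@c.T).T[:,:3]
def cloud(name):
    p=camera_params(name); im,d=grab_frame(name)
    v,u=np.mgrid[:d.shape[0],:d.shape[1]]
    W=world(np.c_[u.ravel(),v.ravel()],d.ravel(),p).reshape(*d.shape,3); W[d==0]=np.nan
    return im,W
def save(im,n,s=1):
    im=cv2.resize(im,None,fx=s,fy=s,interpolation=cv2.INTER_CUBIC); cv2.imwrite("pics/"+n,cv2.cvtColor(im,cv2.COLOR_RGB2BGR))
E
python3 - <<'E'
from h import *
ims=[]
for c in ["top","side"]:
    im,W=cloud(c); np.savez(c+".npz",im=im,W=W); save(im,c+"0.png",1.4)
    p=camera_params(c); print(c,p["fov_y"],np.round(np.linalg.inv(np.array(p["camera_from_world"])),2).tolist())
    for n in ["jar_rivets_mid","jar_eyelets_mid","spool_mid","cartridge_grip","dry_box","door_port","tape_black","fan_rim","driver_black","marker","door_edge","box_catch"]:
        for b in boxes_of(n,c)[:4]:
            u,v=map(int,np.round(b["position"])); print(n,round(b["score"],2),(u,v),np.round(W[v,u],3))
E
```

```text
pics
top 50.84012200513701 [[0.01, 0.98, -0.21, 0.39], [-1.0, 0.01, 0.0, -0.23], [0.0, 0.21, 0.98, 1.08], [0.0, 0.0, 0.0, 1.0]]
jar_rivets_mid 0.71 (367, 187) [ 0.675 -0.426  0.068]
jar_rivets_mid 0.7 (301, 197) [ 0.649 -0.269  0.068]
jar_eyelets_mid 0.69 (273, 232) [ 0.565 -0.204  0.067]
spool_mid 0.18 (369, 224) [ 0.552 -0.395  0.235]
cartridge_grip 0.87 (263, 193) [ 0.661 -0.178  0.058]
dry_box 0.73 (346, 253) [ 0.526 -0.382 -0.001]
door_port 0.71 (369, 224) [ 0.552 -0.395  0.235]Traceback (most recent call last):
  File "<stdin>", line 7, in <module>
ValueError: it knows: box_catch, box_floor, cartridge_grip, cartridge_lugs, door, door_edge, door_hinge, door_port, driver_black, dry_box, jar_eyelets_mid, jar_rivets_mid, marker, port_seal_face, spool_mid, tape_
```

```bash
python3 - <<'E'
from h import *
for c in ["side"]:
    im,W=cloud(c); np.savez(c+".npz",im=im,W=W); save(im,c+"0.png",1.4)
    p=camera_params(c); print(c,p["fov_y"],np.round(np.linalg.inv(np.array(p["camera_from_world"])),2).tolist())
    for n in ["jar_rivets_mid","jar_eyelets_mid","spool_mid","cartridge_grip","dry_box","door_port","tape_black","driver_black","marker","door_edge","box_catch"]:
        for b in boxes_of(n,c)[:4]:
            u,v=map(int,np.round(b["position"])); print(n,round(b["score"],2),(u,v),np.round(W[v,u],3))
E
```

```text
side 43.02214259454278 [[-1.0, 0.01, 0.01, 0.59], [0.01, -0.43, 0.9, 1.0], [0.01, 0.9, 0.43, 0.74], [0.0, 0.0, 0.0, 1.0]]
jar_rivets_mid 0.94 (237, 246) [ 0.656 -0.237  0.055]
jar_rivets_mid 0.84 (235, 220) [ 0.669 -0.392  0.055]
jar_eyelets_mid 0.68 (268, 258) [ 0.574 -0.187  0.048]
cartridge_grip 0.75 (234, 265) [ 0.661 -0.175  0.033]
dry_box 0.84 (288, 216) [ 0.514 -0.404  0.063]
door_port 0.67 (271, 180) [ 0.566 -0.389  0.183]
tape_black 0.72 (204, 253) [ 0.751 -0.289  0.003]
driver_black 0.91 (191, 301) [ 0.755 -0.035  0.018]
driver_black 0.6 (232, 266) [ 0.666 -0.167  0.036]
marker 0.66 (274, 306) [ 0.56  -0.046 -0.002]
door_edge 0.77 (269, 176) [ 0.571 -0.383  0.197]
box_catch 0.69 (289, 211) [ 0.511 -0.407  0.078]
```

View pics/top0.png

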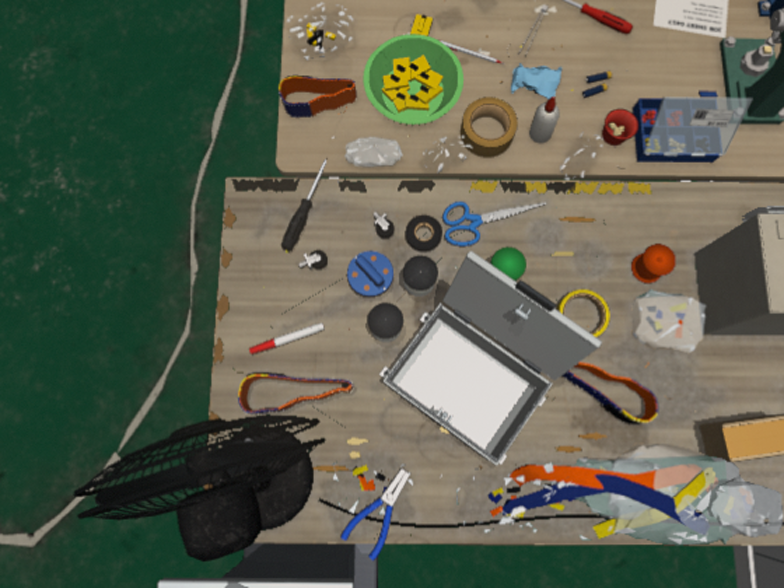

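View pics/side0.png

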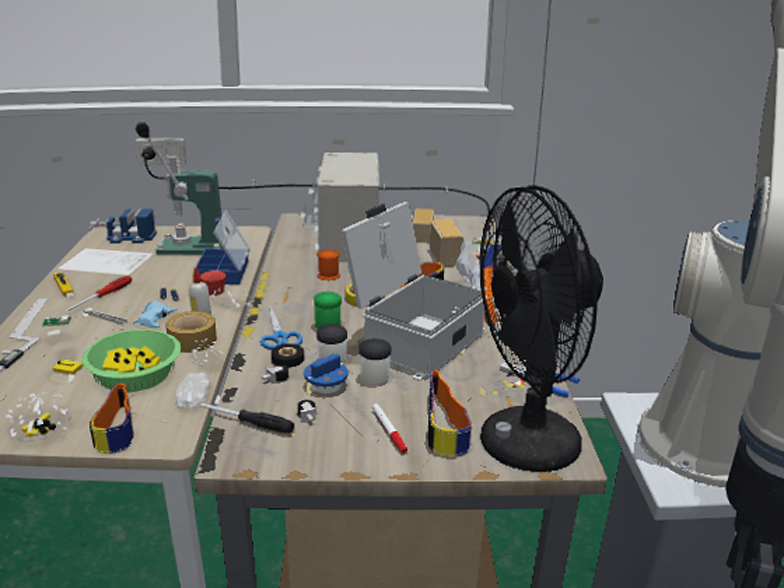

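```bash
python3 - <<'E'
from h import *
z=np.load("top.npz"); im,W=z["im"],z["W"]; s=np.load("side.npz"); 
a=cv2.resize(im[130:270,170:500],(792,336),interpolation=cv2.INTER_CUBIC)
b=cv2.resize(s["im"][165:300,190:370],(350,262),interpolation=cv2.INTER_CUBIC)
b=cv2.copyMakeBorder(b,0,0,0,442,cv2.BORDER_CONSTANT); save(np.vstack([a,b]),"crop.png")
def near(W,x,y,r,z0,z1):
    m=(np.hypot(W[...,0]-x,W[...,1]-y)<r)&(W[...,2]>z0)&(W[...,2]<z1); return W[m],m
for n,(x,y),z0,z1 in [("jarA",(.649,-.269),.06,.08),("jarB",(.565,-.204),.06,.08),("green",(.675,-.426),.06,.08),("cart cap",(.661,-.178),.022,.036),("bar",(.661,-.178),.045,.065)]:
    P,m=near(W,x,y,.05,z0,z1); (c,sz,an)=cv2.minAreaRect(P[:,:2].astype(np.float32)); print(n,len(P),P.mean(0).round(4),np.round(c,4),np.round(sz,3),round(an,1),"cir",[np.round(q,4) for q in cv2.minEnclosingCircle(P[:,:2].astype(np.float32))])
u,v=int(655/1.4),int(262/1.4); print("orange",W[v,u]); P,_=near(W,*W[v,u][:2],.045,.01,.3); print(P.max(0),P.min(0), np.histogram(P[:,2],8))
# box rim
P,m=near(W,.50,-.33,.25,.093,.103); n,l,st,ce=cv2.connectedComponentsWithStats(cv2.dilate(m.astype(np.uint8),np.ones((3,3))))
i=1+np.argmax(st[1:,4]); P=W[(l==i)&m]; print("rim",len(P),cv2.minAreaRect(P[:,:2].astype(np.float32)),P[:,2].mean())
P,m=near(W,.50,-.33,.25,.003,.012); print("floor",len(P),np.median(P,0))
E
```

```text
jarA 485 [ 0.6552 -0.2663  0.0672] [ 0.6557 -0.2668] [0.058 0.057] 0.1 cir [array([ 0.656 , -0.2667]), np.float64(0.0305)]
jarB 506 [ 0.5726 -0.2081  0.0674] [ 0.5739 -0.2082] [0.061 0.056] 0.7 cir [array([ 0.5738, -0.2085]), np.float64(0.0305)]
green 417 [ 0.6746 -0.4184  0.0671] [ 0.6773 -0.4198] [0.059 0.05 ] 56.8 cir [array([ 0.6728, -0.4168]), np.float64(0.0305)]
cart cap 657 [ 0.6612 -0.18    0.0294] [ 0.6632 -0.1794] [0.08  0.079] 86.2 cir [array([ 0.6639, -0.1786]), np.float64(0.0418)]
bar 172 [ 0.6622 -0.1798  0.0544] [ 0.6631 -0.18  ] [0.061 0.017] 42.7 cir [array([ 0.6624, -0.1793]), np.float64(0.0308)]
orange [ 0.6800266  -0.67069634  0.05581009]
[ 0.71267107 -0.65064427  0.06414998] [ 0.63537475 -0.70827519  0.01021163] (array([ 21,  20,  24,  28,  29,  11, 138, 284]), array([0.01021163, 0.01695392, 0.02369622, 0.03043851, 0.0371808 ,
       0.0439231 , 0.05066539, 0.05740768, 0.06414998]))
rim 787 ((0.47246575355529785, -0.3437187671661377), (0.21600128710269928, 0.16095304489135742), 53.924407958984375) 0.0968543488792303
floor 3772 [ 0.46438626 -0.33885728  0.00477353]
```

View pics/crop.png

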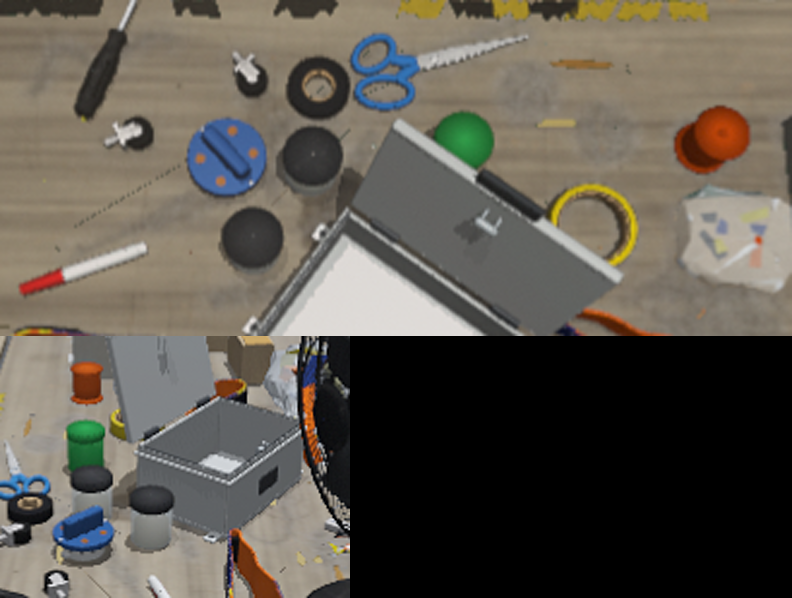

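```bash
python3 - <<'E'
from h import *
print([a for a in dir(bot) if a[0]!='_'],[a for a in dir(telemetry) if a[0]!='_'])
st=telemetry.read_state(); print({k:np.round(v,3).tolist() for k,v in st.items()})
for c in ["top","side"]:
    W=np.load(c+".npz")["W"]; m=(W[...,2]>.12)&(W[...,0]>.05)&(W[...,0]<.6)&(W[...,1]>-.3)&(W[...,1]<.45)&(W[...,2]<.6)
    P=W[m]; print(c,len(P),np.percentile(P,[1,50,99],axis=0).round(3).tolist())
    H=P[(P[:,2]>.2)&(P[:,2]<.38)]; r=cv2.minAreaRect(H[:,:2].astype(np.float32)); print(cv2.boxPoints(r).round(3).tolist())
    B=W[(W[...,2]>.01)&(W[...,2]<.06)&(W[...,0]>.1)&(W[...,0]<.4)&(W[...,1]>-.15)&(W[...,1]<.45)]; print("base",np.percentile(B,[1,50,99],axis=0).round(3).tolist())
# door plane points in top
W=np.load("top.npz")["W"]; R=np.array([[.808,.589],[-.589,.808]]); 
d=(W[...,:2]-[.469,-.341])@R; m=(W[...,2]>.12)&(abs(d[...,1])<.1)&(d[...,0]>.05)&(d[...,0]<.2)
x,z=d[m][:,0],W[m][:,2]; k=np.polyfit(z,x,1); print("door dx/dz",k,"angle",np.pi/2+np.arctan(k[0]),z.max())
E
```

```text
['Unreachable', 'finger_overhang', 'sign_off'] ['read_state']
{'t': 1.0, 'joint_positions': [1.13, 0.353, 1.633, -0.0, 1.155, -0.002], 'qvel': [0.001, 0.002, 0.001, 0.0, -0.001, -0.001], 'tau': [0.001, -60.517, -34.245, 0.0, 0.001, 0.0], 'tcp_pos': [0.266, 0.566, 0.405], 'tcp_rot': [[-0.905, 0.425, 0.0], [0.425, 0.905, 0.0], [-0.0, 0.0, -1.0]], 'contact_force': [0.487, -1.289, 1.051], 'ft_torque': [-0.017, -0.003, 0.029], 'grasp_force': 0.0, 'gripper_width': 0.085}
top 8700 [[0.25, -0.123, 0.161], [0.333, -0.013, 0.331], [0.405, 0.135, 0.436]]
[[0.20399999618530273, 0.11299999803304672], [0.28999999165534973, -0.16599999368190765], [0.4410000145435333, -0.11900000274181366], [0.35499998927116394, 0.1589999943971634]]
base [[0.235, -0.135, 0.011], [0.297, -0.043, 0.027], [0.391, 0.056, 0.05]]
side 12027 [[0.052, -0.11, 0.126], [0.317, 0.029, 0.3], [0.407, 0.146, 0.434]]
[[0.02199999988079071, -0.039000000804662704], [0.4020000100135803, -0.14499999582767487], [0.47200000286102295, 0.10700000077486038], [0.09300000220537186, 0.21299999952316284]]
base [[0.102, -0.073, 0.011], [0.32, 0.024, 0.028], [0.396, 0.078, 0.057]]
door dx/dz [0.27354387 0.0534165 ] angle 1.8378082834845313 0.2698958696124726
```

>>> {"op": "carry_out", "data": {"targets": [[-0.216, -0.045, -0.025, 0, 0, 0, 1], [-0.216, -0.045, -0.025, 0, 0, 0, 1], [-0.216, -0.045, -0.025, 0, 0, 0, 1], [-0.216, -0.045, -0.025, 0, 0, 0, 1], [-0.216, -0.045, -0.025, 0, 0, 0, 1], [-0.216, -0.045, -0.025, 0, 0, 0, 1], [-0.216, -0.045, -0.025, 0, 0, 0, 1], [-0.216, -0.045, -0.025, 0, 0, 0, 1], [-0.216, -0.045, -0.025, 0, 0, 0, 1], [-0.216, -0.045, -0.025, 0, 0, 0, 1]]}}

```text
t: 2.0
tcp_pos: [0.6197, 0.2995, 0.455]
tcp_rot: [[-0.905, 0.425, 0.0], [0.425, 0.905, 0.0], [-0.0, 0.0, -1.0]]
contact_force: [-0.8, 1.0, -0.3]
gripper_width: 0.0852
grasp_force: 0.0
```

>>> {"op": "carry_out", "data": {"targets": [[-0.073, -0.2, 0, 0, 0, 0.09, 1], [-0.044, -0.208, 0, 0, 0, 0.09, 1], [-0.015, -0.212, 0, 0, 0, 0.09, 1], [0.015, -0.212, 0, 0, 0, 0.09, 1], [0.044, -0.208, 0, 0, 0, 0.09, 1], [0.073, -0.2, 0, 0, 0, 0.09, 1], [0.101, -0.187, 0, 0, 0, 0.09, 1], [0.127, -0.171, 0, 0, 0, 0.09, 1], [0.15, -0.15, 0, 0, 0, 0.09, 1], [0.171, -0.127, 0, 0, 0, 0.09, 1]]}}

```text
t: 3.0
tcp_pos: [0.3302, 0.2315, 0.4551]
tcp_rot: [[0.258, 0.966, 0.001], [0.966, -0.258, 0.0], [0.0, 0.0, -1.0]]
contact_force: [0.4, 1.1, 1.0]
gripper_width: 0.0854
grasp_force: 0.0
```

>>> {"op": "carry_out", "data": {"targets": [[0.101, 0.187, 0, 0, 0, 0, 1], [0.101, 0.187, 0, 0, 0, 0, 1], [0.101, 0.187, 0, 0, 0, 0, 1], [0.101, 0.187, 0, 0, 0, 0, 1], [0.101, 0.187, 0, 0, 0, 0, 1], [0.101, 0.187, 0, 0, 0, 0, 1], [0.101, 0.187, 0, 0, 0, 0, 1], [0, 0, 0, 0, 0, 0.078, 1], [0, 0, 0, 0, 0, 0.078, 1], [0, 0, 0, 0, 0, 0.078, 1]]}}

```text
t: 4.0
tcp_pos: [0.6215, 0.3026, 0.4541]
tcp_rot: [[0.587, 0.81, -0.001], [0.81, -0.587, -0.0], [-0.001, -0.0, -1.0]]
contact_force: [0.2, -0.2, -0.8]
gripper_width: 0.0854
grasp_force: 0.0
```

>>> {"op": "carry_out", "data": {"targets": [[-0.188, 0.124, 0, 0, 0, 0, 1], [-0.188, 0.124, 0, 0, 0, 0, 1], [-0.188, 0.124, 0, 0, 0, 0, 1], [-0.188, 0.124, 0, 0, 0, 0, 1], [-0.188, 0.124, 0, 0, 0, 0, 1], [-0.188, 0.124, 0, 0, 0, 0, 1], [-0.188, 0.124, 0, 0, 0, 0, 1], [-0.188, 0.124, 0, 0, 0, 0, 1], [-0.188, 0.124, 0, 0, 0, 0, 1], [-0.188, 0.124, 0, 0, 0, 0, 1]]}}

```text
t: 5.0
tcp_pos: [0.6032, -0.1494, 0.4549]
tcp_rot: [[0.583, 0.813, 0.0], [0.813, -0.583, -0.0], [0.0, 0.0, -1.0]]
contact_force: [1.4, 0.0, -0.3]
gripper_width: 0.0854
grasp_force: 0.0
```

```bash
cat >> h.py <<'E'
def disc(W,x,y,z0,z1,r=.05):
    m=(np.hypot(W[...,0]-x,W[...,1]-y)<r)&(W[...,2]>z0)&(W[...,2]<z1); return W[m]
def circ(P): 
    A=np.c_[2*P[:,:2],np.ones(len(P))]; return
def tool(dw):
    R=np.array(telemetry.read_state()["tcp_rot"]); return R.T@np.asarray(dw)
E
python3 - <<'E'
from h import *
p=camera_params("wrist"); print(p["fov_y"],np.round(np.linalg.inv(np.array(p["camera_from_world"])),3).tolist())
im,W=cloud("wrist"); save(im,"w1.png",1.4); np.savez("wrist.npz",im=im,W=W)
for n in ["jar_rivets_mid","jar_eyelets_mid","spool_mid","cartridge_grip","dry_box"]:
    for b in boxes_of(n,"wrist")[:4]:
        u,v=map(int,np.round(b["position"])); print(n,round(b["score"],2),(u,v),np.round(W[v,u],3))
for n,(x,y),z0,z1 in [("jarA",(.656,-.267),.055,.08),("jarB",(.574,-.208),.055,.08),("cart cap",(.663,-.179),.022,.036),("bar",(.663,-.179),.045,.065)]:
    P=disc(W,x,y,z0,z1)
    if len(P)>20:
        (c,sz,an)=cv2.minAreaRect(P[:,:2].astype(np.float32)); print(n,len(P),P.mean(0).round(4),np.round(c,4),np.round(sz,3),round(an,1))
E
```

```text
69.51719288014043 [[0.813, 0.552, 0.185, 0.652], [-0.582, 0.771, 0.258, -0.084], [-0.0, -0.318, 0.948, 0.424], [0.0, 0.0, 0.0, 1.0]]
jar_rivets_mid 0.92 (424, 285) [ 0.682 -0.394  0.07 ]
jar_rivets_mid 0.9 (361, 217) [ 0.662 -0.256  0.069]
jar_eyelets_mid 0.97 (281, 219) [ 0.578 -0.2    0.07 ]
spool_mid 0.35 (326, 159) [ 0.666 -0.172  0.057]
cartridge_grip 0.93 (324, 164) [ 0.66  -0.176  0.056]
dry_box 0.97 (293, 316) [ 0.481 -0.374  0.006]
jarA 1734 [ 0.6576 -0.2643  0.0684] [ 0.6574 -0.267 ] [0.059 0.06 ] 72.1
jarB 1686 [ 0.5755 -0.2067  0.0686] [ 0.5742 -0.2085] [0.059 0.058] 52.9
cart cap 2252 [ 0.6643 -0.1779  0.0311] [ 0.664  -0.1812] [0.08  0.081] 54.8
bar 668 [ 0.6643 -0.1789  0.0557] [ 0.6638 -0.1811] [0.062 0.016] 42.2
```

View pics/w1.png

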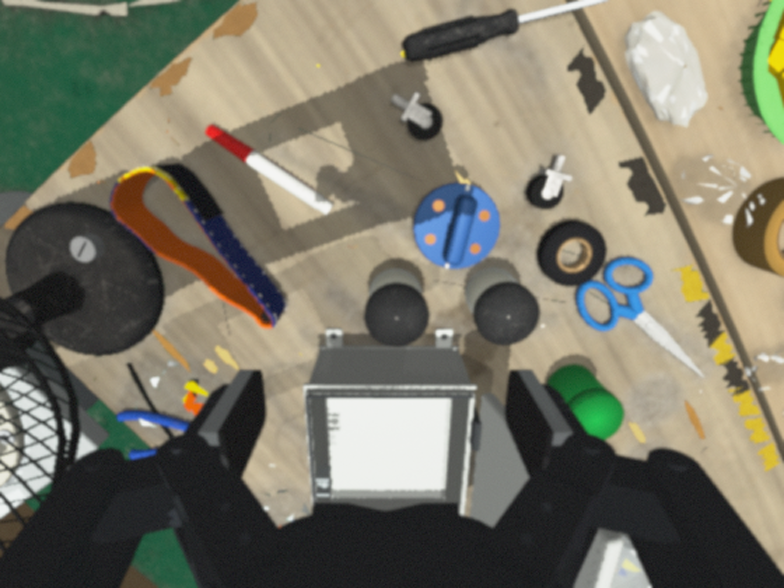

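>>> {"op": "carry_out", "data": {"targets": [[-0.162, 0.028, 0, 0, 0, 0, 1], [-0.162, 0.028, 0, 0, 0, 0, 1], [0, 0, 0.2, 0, 0, 0, 1], [0, 0, 0.2, 0, 0, 0, 1], [0, 0, 0.2, 0, 0, 0, 1], [0, 0, 0.2, 0, 0, 0, 1], [0, 0, 0.2, 0, 0, 0, 1], [0, 0, 0.15, 0, 0, 0, 1], [0, 0, 0.09, 0, 0, 0, 1], [0, 0, 0, 0, 0, 0, 1]], "grip_force": 40}}

```text
t: 6.3
tcp_pos: [0.5742, -0.2048, 0.2041]
tcp_rot: [[0.581, 0.814, -0.005], [0.814, -0.581, 0.002], [-0.001, -0.005, -1.0]]
contact_force: [-1.3, 0.4, -0.2]
gripper_width: 0.0853
grasp_force: 0.0
```

>>> {"op": "carry_out", "data": {"targets": [[0, 0, 0, 0, 0, 0, 0], [0, 0, 0, 0, 0, 0, 0], [0, 0, 0, 0, 0, 0, 0], [0, 0, 0, 0, 0, 0, 0], [0, 0, 0, 0, 0, 0, 0], [0, 0, 0, 0, 0, 0, 0], [0, 0, 0, 0, 0, 0, 0], [0, 0, 0, 0, 0, 0, 0]], "grip_force": 40}}

```text
t: 7.1
tcp_pos: [0.5758, -0.2068, 0.2084]
tcp_rot: [[0.583, 0.813, 0.003], [0.813, -0.583, -0.0], [0.001, 0.003, -1.0]]
contact_force: [0.4, 1.3, 7.0]
gripper_width: 0.0594
grasp_force: 43.8
```

>>> {"op": "carry_out", "data": {"targets": [[0, 0, -0.1, 0, 0, 0, 0], [0, 0, -0.2, 0, 0, 0, 0], [0, 0, -0.2, 0, 0, 0, 0], [0, 0, -0.2, 0, 0, 0, 0], [0, 0, -0.1, 0, 0, 0, 0]]}}

```text
t: 7.6
tcp_pos: [0.5755, -0.207, 0.3712]
tcp_rot: [[0.583, 0.813, 0.005], [0.813, -0.583, -0.002], [0.001, 0.005, -1.0]]
contact_force: [0.7, -0.3, -1.4]
gripper_width: 0.0589
grasp_force: 43.4
```

```bash
python3 - <<'E'
from h import *
for c in ["wrist","top"]:
    W=np.load(c+".npz")["W"]
    ax=np.radians(54.0); Y=np.array([np.cos(ax),np.sin(ax)]); X=np.array([np.sin(ax),-np.cos(ax)])
    d=W[...,:2]-[.469,-.341]; bx,by=d@X,d@Y
    m=(W[...,2]>.093)&(W[...,2]<.102)
    for nm,sel,c1,c2 in [("left",m&(abs(by-.1055)<.012)&(abs(bx)<.06),bx,by),("right",m&(abs(by+.1055)<.012)&(abs(bx)<.06),bx,by),("front",m&(abs(bx+.074)<.012)&(abs(by)<.09),by,bx),("hinge",m&(abs(bx-.074)<.012)&(abs(by)<.09),by,bx)]:
        if sel.sum()>10:
            k=np.polyfit(c1[sel],c2[sel],1); print(c,nm,sel.sum(),"offset mm",round(k[1]*1e3,1),"slope deg",round(np.degrees(np.arctan(k[0])),2), np.percentile(c2[sel],[5,95]).round(4))
s=telemetry.read_state(); print(s["tcp_pos"],s["grasp_force"],s["gripper_width"])
E
```

```text
wrist left 544 offset mm 105.5 slope deg 0.26 [0.1028 0.1072]
wrist front 313 offset mm -69.5 slope deg -1.21 [-0.0732 -0.0643]
wrist hinge 344 offset mm 76.5 slope deg -0.02 [0.0738 0.0832]
top left 112 offset mm 105.3 slope deg 0.03 [0.1032 0.1075]
top right 117 offset mm -105.4 slope deg 0.11 [-0.1076 -0.1034]
top front 191 offset mm -73.1 slope deg -0.01 [-0.0757 -0.0681]
top hinge 225 offset mm 75.6 slope deg -0.16 [0.072  0.0828]
[ 0.57548657 -0.20699423  0.37117218] 43.43128144741058 0.05894594948494523
```

>>> {"op": "carry_out", "data": {"targets": [[-0.186, -0.006, 0, 0, 0, 0, 0], [-0.186, -0.006, 0, 0, 0, 0, 0], [-0.186, -0.006, 0, 0, 0, 0, 0], [-0.186, -0.006, 0, 0, 0, 0, 0], [-0.186, -0.006, 0, 0, 0, 0, 0], [-0.186, -0.006, 0, 0, 0, 0, 0], [0, 0, 0, 0, 0, 0, 0], [0, 0, 0.1, 0, 0, 0, 0], [0, 0, 0, 0, 0, 0, 0]]}}

```text
t: 8.5
tcp_pos: [0.4384, -0.3832, 0.3452]
tcp_rot: [[0.583, 0.812, -0.002], [0.812, -0.583, 0.002], [0.001, -0.003, -1.0]]
contact_force: [-0.0, -0.5, -0.5]
gripper_width: 0.059
grasp_force: 43.5
```

>>> {"op": "carry_out", "data": {"targets": [[0, 0, 0.18, 0, 0, 0, 0], [0, 0, 0.18, 0, 0, 0, 0], [0, 0, 0.15, 0, 0, 0, 0], [0, 0, 0.1, 0, 0, 0, 0], [0, 0, 0.03, 0, 0, 0, 0], [0, 0, 0, 0, 0, 0, 0], [0, 0, 0, 0, 0, 0, 0]]}}

```text
t: 9.2
tcp_pos: [0.4397, -0.3841, 0.22]
tcp_rot: [[0.582, 0.813, 0.001], [0.813, -0.582, -0.001], [-0.0, 0.002, -1.0]]
contact_force: [0.1, 0.4, -0.4]
gripper_width: 0.0592
grasp_force: 43.5
```

>>> {"op": "carry_out", "data": {"targets": [[0, 0, 0.012, 0, 0, 0, 0], [0, 0, 0.012, 0, 0, 0, 0], [0, 0, 0.003, 0, 0, 0, 0], [0, 0, 0, 0, 0, 0, 0]]}}

```text
t: 9.6
tcp_pos: [0.439, -0.384, 0.2135]
tcp_rot: [[0.583, 0.813, 0.0], [0.813, -0.583, -0.0], [-0.0, 0.0, -1.0]]
contact_force: [-0.8, -0.3, -0.6]
gripper_width: 0.059
grasp_force: 43.5
```

>>> {"op": "carry_out", "data": {"targets": [[0, 0, 0, 0, 0, 0, 0.8], [0, 0, 0, 0, 0, 0, 0.9], [0, 0, 0, 0, 0, 0, 1], [0, 0, 0, 0, 0, 0, 1], [0, 0, 0, 0, 0, 0, 1]]}}

```text
t: 10.1
tcp_pos: [0.4391, -0.384, 0.2133]
tcp_rot: [[0.583, 0.813, 0.0], [0.813, -0.583, -0.0], [-0.0, 0.0, -1.0]]
contact_force: [0.2, -0.6, -0.4]
gripper_width: 0.0855
grasp_force: 0.0
```

>>> {"op": "carry_out", "data": {"targets": [[0, 0, -0.1, 0, 0, 0, 1], [0, 0, -0.2, 0, 0, 0, 1], [0, 0, -0.22, 0, 0, 0, 1], [0, 0, -0.22, 0, 0, 0, 1], [0, 0, -0.22, 0, 0, 0, 1], [0.2, 0, 0, 0, 0, 0, 1], [0.2, 0, 0, 0, 0, 0, 1], [0.2, 0, 0, 0, 0, 0, 1], [0.2, 0, 0, 0, 0, 0, 1], [0.2, 0, 0, 0, 0, 0, 1]]}}

```text
t: 11.1
tcp_pos: [0.5562, -0.22, 0.4054]
tcp_rot: [[0.583, 0.813, 0.0], [0.813, -0.583, -0.0], [0.0, 0.0, -1.0]]
contact_force: [0.5, -1.7, -0.8]
gripper_width: 0.0854
grasp_force: 0.0
```

>>> {"op": "carry_out", "data": {"targets": [[0.2, 0, 0, 0, 0, 0, 1], [0.2, 0, 0, 0, 0, 0, 1], [0, 0, 0, 0, 0, 0, 1], [0, 0, 0, 0, 0, 0, 1]]}}

```text
t: 11.5
tcp_pos: [0.6024, -0.1556, 0.405]
tcp_rot: [[0.581, 0.814, -0.001], [0.814, -0.581, -0.0], [-0.0, -0.0, -1.0]]
contact_force: [-0.6, -0.5, 0.1]
gripper_width: 0.0854
grasp_force: 0.0
```

```bash
cat > look.py <<'E'
from h import *
s=telemetry.read_state(); im,W=cloud("wrist"); np.savez("wrist.npz",im=im,W=W)
print(np.round(s["tcp_pos"],4),np.round(s["joint_positions"],2))
for n in ["jar_rivets_mid","jar_eyelets_mid","spool_mid","cartridge_grip"]:
    for b in boxes_of(n,"wrist")[:3]:
        u,v=map(int,np.round(b["position"])); print(n,round(b["score"],2),(u,v),np.round(W[v,u],3))
        if not np.isfinite(W[v,u]).all(): continue
        z0,z1=(.045,.065) if "cart" in n else (.058,.085)
        P=disc(W,*W[v,u][:2],z0,z1)
        if len(P)>20: (c,sz,an)=cv2.minAreaRect(P[:,:2].astype(np.float32)); print("   ",len(P),P.mean(0).round(4),np.round(c,4),np.round(sz,3),round(an,1))
E
python3 look.py; python3 -c "
from h import *
save(np.load('wrist.npz')['im'],'w2.png',1.0)"
```

```text
[ 0.6024 -0.1556  0.405 ] [-0.26  0.35  1.64 -0.    1.15  0.36]
jar_rivets_mid 0.77 (436, 300) [ 0.68  -0.39   0.066]
    961 [ 0.6831 -0.4077  0.0678] [ 0.6843 -0.4108] [0.035 0.056] 20.6
jar_rivets_mid 0.7 (366, 228) [ 0.657 -0.252  0.07 ]
    2198 [ 0.6573 -0.2641  0.0686] [ 0.657  -0.2667] [0.059 0.059] 85.4
jar_eyelets_mid 0.81 (274, 351) [ 0.452 -0.365  0.03 ]
jar_eyelets_mid 0.61 (366, 359) [ 0.633 -0.158  0.311]
    42 [ 0.6655 -0.1793  0.0584] [ 0.6634 -0.1811] [0.051 0.01 ] 42.4
cartridge_grip 0.93 (330, 167) [ 0.661 -0.176  0.056]
    890 [ 0.6644 -0.1788  0.0557] [ 0.6641 -0.1809] [0.062 0.016] 42.2
```

View pics/w2.png

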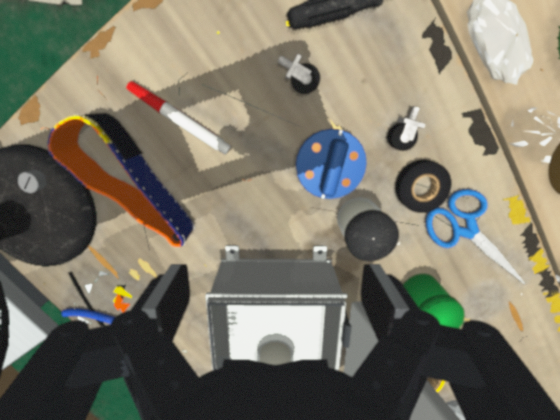

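>>> {"op": "carry_out", "data": {"targets": [[-0.098, 0.182, 0, 0, 0, 0, 1], [-0.098, 0.182, 0, 0, 0, 0, 1], [-0.097, 0.182, 0, 0, 0, 0, 1], [0, 0, 0, 0, 0, 0, 1], [0, 0, 0.2, 0, 0, 0, 1], [0, 0, 0.2, 0, 0, 0, 1], [0, 0, 0.2, 0, 0, 0, 1], [0, 0, 0.2, 0, 0, 0, 1], [0, 0, 0.18, 0, 0, 0, 1], [0, 0, 0, 0, 0, 0, 1]]}}

```text
t: 12.75
tcp_pos: [0.654, -0.267, 0.204]
tcp_rot: [[0.583, 0.812, -0.009], [0.812, -0.583, 0.004], [-0.002, -0.009, -1.0]]
contact_force: [-0.2, 0.3, 0.2]
gripper_width: 0.0856
grasp_force: 0.0
```

>>> {"op": "carry_out", "data": {"targets": [[0, 0, 0, 0, 0, 0, 0], [0, 0, 0, 0, 0, 0, 0], [0, 0, 0, 0, 0, 0, 0], [0, 0, 0, 0, 0, 0, 0], [0, 0, 0, 0, 0, 0, 0], [0, 0, 0, 0, 0, 0, 0], [0, 0, 0, 0, 0, 0, 0], [0, 0, 0, 0, 0, 0, 0]]}}

```text
t: 13.55
tcp_pos: [0.6578, -0.2681, 0.2121]
tcp_rot: [[0.583, 0.813, 0.004], [0.813, -0.583, -0.002], [0.001, 0.004, -1.0]]
contact_force: [-0.3, -2.0, 8.4]
gripper_width: 0.059
grasp_force: 44.0
```

>>> {"op": "carry_out", "data": {"targets": [[0, 0, -0.1, 0, 0, 0, 0], [0, 0, -0.2, 0, 0, 0, 0], [0, 0, -0.2, 0, 0, 0, 0], [0, 0, -0.2, 0, 0, 0, 0], [0, 0, -0.1, 0, 0, 0, 0], [0, 0, 0, 0, 0, 0, 0]]}}

```text
t: 14.15
tcp_pos: [0.6577, -0.2679, 0.3748]
tcp_rot: [[0.583, 0.813, 0.007], [0.813, -0.583, -0.003], [0.002, 0.008, -1.0]]
contact_force: [0.7, 0.6, -0.7]
gripper_width: 0.0591
grasp_force: 43.4
```

>>> {"op": "carry_out", "data": {"targets": [[0, -0.182, 0, 0, 0, 0, 0], [0, -0.182, 0, 0, 0, 0, 0], [0, -0.183, 0, 0, 0, 0, 0], [-0.195, 0, 0, 0, 0, 0, 0], [-0.195, 0, 0, 0, 0, 0, 0], [-0.195, 0, 0, 0, 0, 0, 0], [0, 0, 0, 0, 0, 0, 0], [0, 0, 0, 0, 0, 0, 0]]}}

```text
t: 14.95
tcp_pos: [0.499, -0.2994, 0.3687]
tcp_rot: [[0.584, 0.812, -0.001], [0.812, -0.584, 0.001], [0.0, -0.001, -1.0]]
contact_force: [0.1, -0.0, -1.5]
gripper_width: 0.0587
grasp_force: 43.7
```

>>> {"op": "carry_out", "data": {"targets": [[0, 0, 0.18, 0, 0, 0, 0], [0, 0, 0.18, 0, 0, 0, 0], [0, 0, 0.18, 0, 0, 0, 0], [0, 0, 0.13, 0, 0, 0, 0], [0, 0, 0.05, 0, 0, 0, 0], [0, 0, 0, 0, 0, 0, 0], [0, 0, 0, 0, 0, 0, 0]]}}

```text
t: 15.65
tcp_pos: [0.5004, -0.2988, 0.2262]
tcp_rot: [[0.582, 0.813, 0.001], [0.813, -0.582, -0.0], [0.0, 0.001, -1.0]]
contact_force: [0.3, -0.2, -2.3]
gripper_width: 0.0591
grasp_force: 43.8
```

Lower about 8 mm, release, retreat, look.

>>> {"op": "carry_out", "data": {"targets": [[0, 0, 0.015, 0, 0, 0, 0], [0, 0, 0.015, 0, 0, 0, 0], [0, 0, 0.01, 0, 0, 0, 0], [0, 0, 0, 0, 0, 0, 0]]}}

```text
t: 16.05
tcp_pos: [0.4997, -0.299, 0.2174]
tcp_rot: [[0.583, 0.813, 0.0], [0.813, -0.583, -0.0], [0.0, 0.0, -1.0]]
contact_force: [0.5, -0.8, -0.9]
gripper_width: 0.059
grasp_force: 43.8
```

>>> {"op": "carry_out", "data": {"targets": [[0, 0, 0, 0, 0, 0, 0.8], [0, 0, 0, 0, 0, 0, 0.9], [0, 0, 0, 0, 0, 0, 1], [0, 0, 0, 0, 0, 0, 1], [0, 0, -0.1, 0, 0, 0, 1], [0, 0, -0.2, 0, 0, 0, 1], [0, 0, -0.2, 0, 0, 0, 1], [0, 0, -0.2, 0, 0, 0, 1], [0, 0, -0.2, 0, 0, 0, 1]]}}

```text
t: 16.95
tcp_pos: [0.4995, -0.2988, 0.399]
tcp_rot: [[0.583, 0.813, 0.0], [0.813, -0.583, -0.0], [0.0, 0.0, -1.0]]
contact_force: [0.9, -0.2, -0.0]
gripper_width: 0.0855
grasp_force: 0.0
```

```bash
python3 - <<'E'
from h import *
im,W=cloud("top"); np.savez("top.npz",im=im,W=W); save(im[170:340,240:440],"t2.png",3)
for (x,y) in [(.4394,-.3836),(.5006,-.2994)]:
    P=disc(W,x,y,.06,.09,.05); print(len(P),P.mean(0).round(4),cv2.minEnclosingCircle(P[:,:2].astype(np.float32)))
Y=np.array([.588,.809]); X=np.array([.809,-.588])
d=W[...,:2]-[.470,-.3415]; bx,by=d@X,d@Y; m=(W[...,2]>.12)&(abs(by)<.1)&(bx>.05)&(bx<.2)
x,z=bx[m],W[...,2][m]; k=np.polyfit(z,x,1); print("door",k,"angle",np.pi/2+np.arctan(k[0]),z.max(),np.percentile(by[m],[1,99]))
s=telemetry.read_state(); print(s["tcp_pos"],s["joint_positions"])
E
```

```text
37 [ 0.4492 -0.3626  0.0709] ((0.44927260279655457, -0.36506545543670654), 0.016820305958390236)
84 [ 0.4871 -0.3003  0.0716] ((0.4986839294433594, -0.2971137464046478), 0.029638217762112617)
door [0.28415722 0.05066801] angle 1.847655847739297 0.2539559383851897 [-0.099606   -0.05264926]
[ 0.50099489 -0.29973427  0.40591189] [-5.41719522e-01  2.85860999e-01  1.72581499e+00 -8.58394542e-06
  1.12078555e+00  8.02617193e-02]
```

View pics/t2.png

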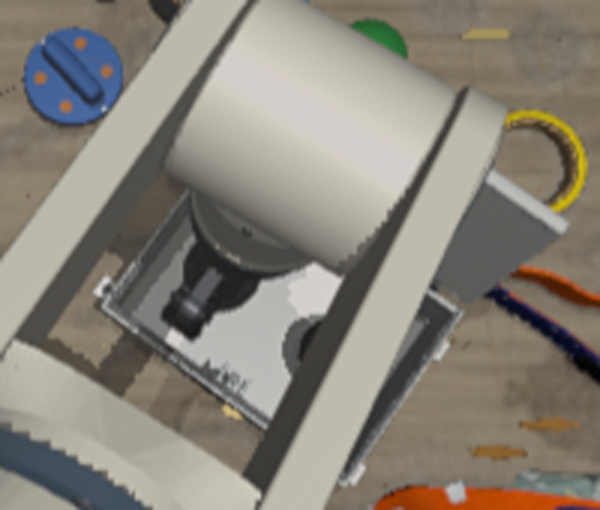

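>>> {"op": "carry_out", "data": {"targets": [[0, 0, -0.21, 0, 0, 0, 0], [0, 0, -0.21, 0, 0, 0, 0], [-0.053, 0.184, 0, 0, 0, 0, 0], [-0.053, 0.184, 0, 0, 0, 0, 0], [-0.053, 0.184, 0, 0, 0, 0, 0], [-0.053, 0.184, 0, 0, 0, 0, 0], [-0.053, 0.184, 0, 0, 0, 0, 0], [0, 0, 0, 0, 0, 0, 0], [0, 0, 0, 0, 0, 0, 0]]}}

```text
t: 17.9
tcp_pos: [0.6185, -0.4497, 0.4799]
tcp_rot: [[0.583, 0.812, -0.001], [0.812, -0.583, 0.001], [0.0, -0.002, -1.0]]
contact_force: [0.1, -0.7, 0.1]
gripper_width: -0.0001
grasp_force: 0.0
```

```bash
cat > look2.py <<'E'
from h import *
s=telemetry.read_state(); print(np.round(s["tcp_pos"],4),np.round(s["joint_positions"],2),round(s["gripper_width"],3),np.round(s["contact_force"],1))
X=np.array([.809,-.588]);Y=np.array([.588,.809]); d=np.array(s["tcp_pos"][:2])-[.470,-.3415]; print("tcp box x,y",(d@X).round(4),(d@Y).round(4),"tip z",round(s["tcp_pos"][2]-.173,4))
E
python3 look2.py; python3 - <<'E'
from h import *
im,W=cloud("top"); np.savez("top.npz",im=im,W=W)
X=np.array([.809,-.588]);Y=np.array([.588,.809]); d=W[...,:2]-[.470,-.3415]
m=(W[...,2]>.06)&(W[...,2]<.09)&(abs(d@X)<.06)&(abs(d@Y)<.095); print(m.sum(),"jar tops, box x:",np.percentile((d@X)[m],[1,99]).round(3),"y:",np.histogram((d@Y)[m],10,(-.1,.1))[0])
im,W=cloud("wrist"); save(np.hstack([np.load('top.npz')['im'][180:340,250:410],im[100:260,200:360]]),"c3.png",2.4)
E
```

```text
[ 0.6185 -0.4497  0.4799] [-0.63  0.53  1.2   0.    1.41 -0.01] -0.0 [ 0.1 -0.7  0.1]
tcp box x,y 0.1838 -0.0002 tip z 0.3069Traceback (most recent call last):
  File "<stdin>", line 4, in <module>
    return _quantile_unchecked(
        a, q, axis, out, overwrite_input, method, keepdims, weights)
    return _ureduce(a,
                    func=_quantile_ureduce_func,
    ...<5 lines>...
                    overwrite_input=overwrite_input,
                    method=method)
    r = func(a, **kwargs)
    result = _quantile(arr,
                       quantiles=q,
    ...<2 lines>...
                       out=out,
                       weights=wgt)
    slices_having_nans = np.isnan(arr[-1, ...])
                                  ~~~^^^^^^^^^
IndexError: index -1 is out of bounds for axis 0 with size 0
```

```bash
python3 - <<'E'
from h import *
a,_=grab_frame("side"); b,_=grab_frame("wrist")
save(np.hstack([cv2.resize(a[160:260,240:360],(300,250)),cv2.resize(b,(333,250))]),"c3.png",1.25)
E
```

```text
(no output)
```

View pics/c3.png

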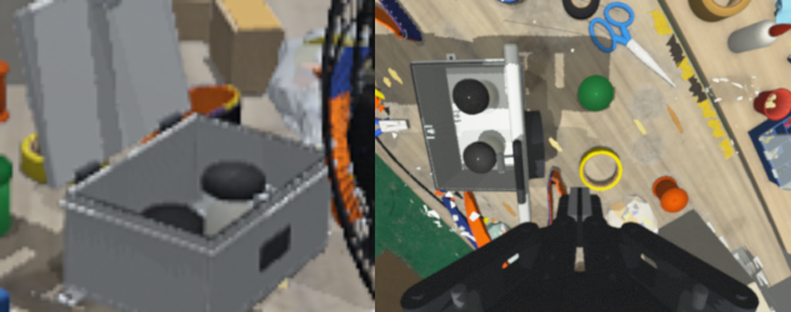

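>>> {"op": "carry_out", "data": {"targets": [[0, 0, 0.15, 0, 0, 0, 0], [0, 0, 0.15, 0, 0, 0, 0], [0, 0, 0.11, 0, 0, 0, 0], [0, 0, 0, 0, 0, 0, 0], [0, -0.098, -0.012, 0, 0, 0, 0], [0, -0.098, -0.012, 0, 0, 0, 0], [0, -0.1, -0.034, 0, 0, 0, 0], [0, -0.1, -0.034, 0, 0, 0, 0]]}}

```text
t: 18.85
tcp_pos: [0.5537, -0.4025, 0.4201]
tcp_rot: [[0.582, 0.813, 0.003], [0.813, -0.582, -0.002], [0.0, 0.004, -1.0]]
contact_force: [2.5, -1.2, -1.6]
gripper_width: 0.0
grasp_force: 1.3
```

```bash
python3 look2.py
```

```text
[ 0.5537 -0.4025  0.4201] [-0.63  0.43  1.48  0.    1.23 -0.01] 0.0 [ 2.5 -1.2 -1.6]
tcp box x,y 0.1036 -0.0002 tip z 0.2471
```

>>> {"op": "carry_out", "data": {"targets": [[0, -0.096, 0.014, 0, 0, 0, 0], [0, -0.096, 0.014, 0, 0, 0, 0], [0, -0.102, 0.036, 0, 0, 0, 0], [0, -0.102, 0.036, 0, 0, 0, 0], [0, -0.088, 0.065, 0, 0, 0, 0], [0, -0.088, 0.065, 0, 0, 0, 0], [0, -0.064, 0.088, 0, 0, 0, 0], [0, -0.064, 0.088, 0, 0, 0, 0], [0, 0, 0, 0, 0, 0, 0]]}}

```text
t: 19.75
tcp_pos: [0.4389, -0.3203, 0.3365]
tcp_rot: [[0.582, 0.813, -0.001], [0.813, -0.582, 0.001], [0.0, -0.002, -1.0]]
contact_force: [0.2, 0.1, 0.5]
gripper_width: 0.0002
grasp_force: 0.0
```

```bash
python3 look2.py
```

```text
[ 0.4389 -0.3203  0.3365] [-0.63  0.31  1.87  0.    0.97 -0.01] 0.0 [0.2 0.1 0.5]
tcp box x,y -0.0376 -0.0012 tip z 0.1635
```

>>> {"op": "carry_out", "data": {"targets": [[0, -0.051, 0.061, 0, 0, 0, 0], [0, -0.051, 0.061, 0, 0, 0, 0], [0, 0, 0.035, 0, 0, 0, 0], [0, 0, 0.035, 0, 0, 0, 0], [0, 0, 0, 0, 0, 0, 0]]}}

```text
t: 20.25
tcp_pos: [0.4242, -0.31, 0.2982]
tcp_rot: [[0.583, 0.813, 0.0], [0.813, -0.583, -0.0], [0.0, 0.0, -1.0]]
contact_force: [0.6, -0.2, -0.9]
gripper_width: 0.0001
grasp_force: 0.0
```

```bash
python3 look2.py
```

```text
[ 0.4242 -0.31    0.2982] [-0.63  0.33  1.94  0.    0.87 -0.01] 0.0 [ 0.6 -0.2 -0.9]
tcp box x,y -0.0555 -0.0014 tip z 0.1252
```

>>> {"op": "carry_out", "data": {"targets": [[0, -0.02, 0.02, 0, 0, 0, 0], [0, 0, 0.02, 0, 0, 0, 0], [0, 0, 0.02, 0, 0, 0, 0], [0, 0, 0.01, 0, 0, 0, 0], [0, 0, 0, 0, 0, 0, 0]]}}

```text
t: 20.75
tcp_pos: [0.4203, -0.3073, 0.2839]
tcp_rot: [[0.583, 0.813, -0.001], [0.813, -0.583, 0.0], [0.0, -0.001, -1.0]]
contact_force: [0.3, -0.0, -0.3]
gripper_width: -0.0001
grasp_force: 0.0
```

>>> {"op": "carry_out", "data": {"targets": [[0, 0, 0.01, 0, 0, 0, 0], [0, 0, 0, 0, 0, 0, 0], [0, 0, 0.005, 0, 0, 0, 0], [0, 0, 0, 0, 0, 0, 0]]}}

```text
t: 21.15
tcp_pos: [0.4204, -0.3073, 0.2834]
tcp_rot: [[0.583, 0.813, -0.0], [0.813, -0.583, 0.0], [-0.0, -0.0, -1.0]]
contact_force: [-8.5, 6.1, 31.3]
gripper_width: -0.0001
grasp_force: 16.1
```

```bash
python3 look2.py; python3 - <<'E'
from h import *
a,Wa=cloud("side"); b,_=grab_frame("wrist")
save(np.hstack([cv2.resize(a[160:260,240:360],(300,250)),cv2.resize(b,(333,250))]),"c4.png",1.25)
E
```

```text
[ 0.4204 -0.3073  0.2834] [-0.63  0.35  1.96 -0.    0.83 -0.01] -0.0 [-8.5  6.1 31.3]
tcp box x,y -0.0603 -0.0015 tip z 0.1104
```

View pics/c4.png

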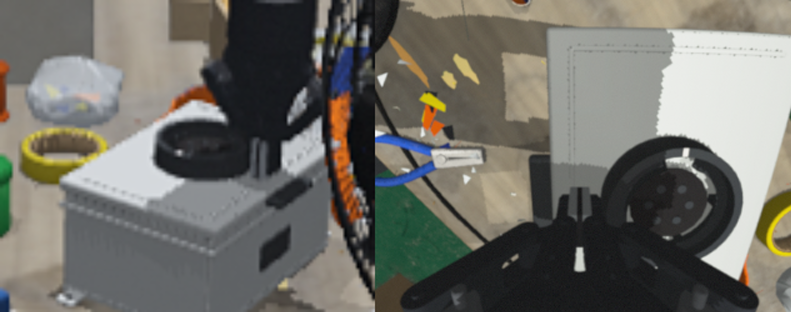

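>>> {"op": "carry_out", "data": {"targets": [[0, 0, -0.1, 0, 0, 0, 0], [0, 0, -0.2, 0, 0, 0, 0], [0, 0, -0.22, 0, 0, 0, 0], [0, 0, -0.22, 0, 0, 0, 1], [0, 0.2, 0, 0, 0, 0, 1], [0.19, 0.015, 0, 0, 0, 0, 1], [0.19, 0.015, 0, 0, 0, 0, 1], [0.19, 0.015, 0, 0, 0, 0, 1], [0.19, 0.015, 0, 0, 0, 0, 1], [0.19, 0.015, 0, 0, 0, 0, 1]]}}

```text
t: 22.25
tcp_pos: [0.5765, -0.1836, 0.4288]
tcp_rot: [[0.583, 0.813, -0.001], [0.813, -0.583, 0.0], [-0.0, -0.001, -1.0]]
contact_force: [0.2, -0.2, 0.2]
gripper_width: 0.0856
grasp_force: 0.0
```

>>> {"op": "carry_out", "data": {"targets": [[0.19, 0.015, 0, 0, 0, 0, 1], [0, 0, 0, 0, 0, 0, 1], [0, 0, 0, 0, 0, 0, 1], [0, 0, 0, 0, 0, 0, 1]]}}

```text
t: 22.65
tcp_pos: [0.5998, -0.1563, 0.4288]
tcp_rot: [[0.583, 0.813, -0.001], [0.813, -0.583, -0.0], [-0.001, -0.001, -1.0]]
contact_force: [0.8, -0.2, 0.2]
gripper_width: 0.0853
grasp_force: 0.0
```

```bash
python3 look.py; python3 - <<'E'
from h import *
W=np.load("wrist.npz")["W"]; X=np.array([.809,-.588]);Y=np.array([.588,.809]); d=W[...,:2]-[.470,-.3415]; bx,by=d@X,d@Y
for nm,s in [("front",(abs(bx+.055)<.01)),("mid",(abs(bx)<.01)),("hinge",(abs(bx-.06)<.01))]:
    m=s&(by>.055)&(by<.1)&(W[...,2]>.09)&(W[...,2]<.14); print(nm,m.sum(),np.median(W[...,2][m]) if m.any() else None)
m=(W[...,2]>.127)&(W[...,2]<.137)&(abs(bx)<.06)&(abs(by)<.06); print("collar",m.sum(),cv2.minEnclosingCircle(np.c_[bx[m],by[m]].astype(np.float32)) if m.any() else 0)
E
```

```text
[ 0.5998 -0.1563  0.4288] [-0.26  0.32  1.62 -0.    1.2   0.37]
jar_rivets_mid 0.8 (430, 292) [ 0.678 -0.394  0.069]
    1143 [ 0.6792 -0.4106  0.0681] [ 0.6813 -0.4134] [0.044 0.058] 21.3
spool_mid 0.72 (278, 310) [ 0.522 -0.273  0.111]
    717 [ 0.534  -0.2562  0.0698] [ 0.5343 -0.2556] [0.004 0.09 ] 53.6
front 552 0.11101080671745703
mid 566 0.11093038174453296
hinge 544 0.11084221716722248
collar 361 ((0.0007524499669671059, 0.030959583818912506), 0.030118461698293686)
```

```bash
python3 - <<'E'
from h import *
W=np.load("wrist.npz")["W"]
for z0,z1 in [(.024,.036),(.045,.065)]:
    P=disc(W,.664,-.181,z0,z1); (c,sz,an)=cv2.minAreaRect(P[:,:2].astype(np.float32)); print(len(P),np.round(c,4),np.round(sz,3),round(an,1))
im,W=cloud("top"); save(im[150:340,170:440],"t4.png",2.9); np.savez("top.npz",im=im,W=W)
X=np.array([.809,-.588]);Y=np.array([.588,.809]); d=W[...,:2]-[.470,-.3415]; bx,by=d@X,d@Y
m=(W[...,2]>.126)&(W[...,2]<.137)&(abs(bx)<.06)&(abs(by)<.06); Q=np.c_[bx[m],by[m]].astype(np.float32); print("collar",len(Q),cv2.minEnclosingCircle(Q),cv2.fitEllipse(cv2.convexHull(Q)),np.median(W[...,2][m]))
for nm,c in [("top",None)]:
    m=(W[...,2]>.105)&(W[...,2]<.116)&(abs(bx)<.1)&(abs(by)<.13); r=cv2.minAreaRect(np.c_[bx[m],by[m]].astype(np.float32)); print("door face",r)
    for nme in ["door_port","port_seal_face","cartridge_grip"]:
        print(nme,[(round(b["score"],2),np.round(b["position"],1),W[int(round(b["position"][1])),int(round(b["position"][0]))].round(4)) for b in boxes_of(nme,"top")[:2]])
E
```

```text
2582 [ 0.6646 -0.1806] [0.08  0.082] 50.0
786 [ 0.664  -0.1807] [0.061 0.017] 41.7
collar 343 ((-1.9760069335461594e-05, -0.0003654051397461444), 0.04413285851478577) ((-9.714276529848576e-07, -0.0002155948313884437), (0.0869574248790741, 0.08761129528284073), 75.69461059570312) 0.12979806669205918
door face ((-0.0071375444531440735, -0.0004624202847480774), (0.1797965168952942, 0.22009830176830292), 0.20431166887283325)
door_port [(0.67, array([332.7, 272. ]), array([ 0.4685, -0.336 ,  0.1195])), (0.31, array([334.7, 271.2]), array([ 0.4706, -0.3403,  0.1202]))]
port_seal_face [(0.6, array([336.8, 271.4]), array([ 0.4707, -0.3447,  0.1195]))]
cartridge_grip [(0.86, array([267. , 197.4]), array([ 0.6512, -0.1881,  0.0579]))]
```

View pics/t4.png

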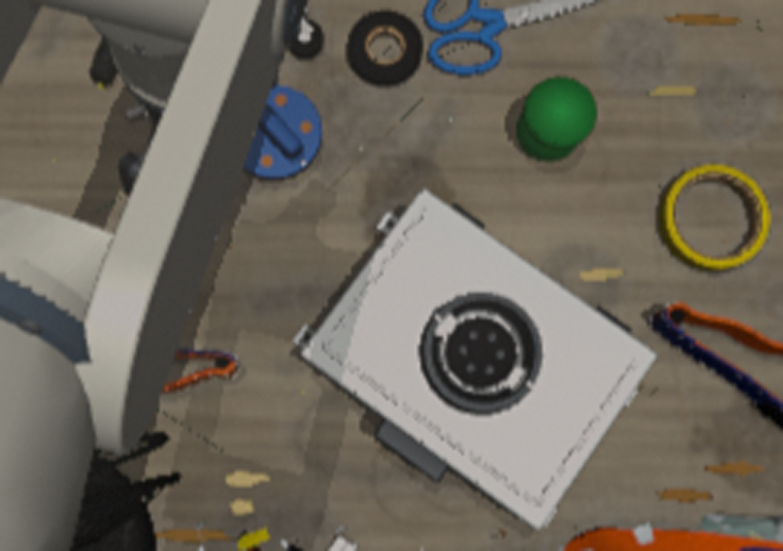

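>>> {"op": "carry_out", "data": {"targets": [[0.045, 0.166, 0, 0, 0, 0, 1], [0.044, 0.167, 0, 0, 0, 0, 1], [0, 0, 0.18, 0, 0, 0.068, 1], [0, 0, 0.2, 0, 0, 0.068, 1], [0, 0, 0.2, 0, 0, 0, 1], [0, 0, 0.2, 0, 0, 0, 1], [0, 0, 0.1, 0, 0, 0, 1], [0, 0, 0, 0, 0, 0, 1], [0, 0, 0, 0, 0, 0, 1], [0, 0, 0, 0, 0, 0, 1]], "grip_force": 80}}

```text
t: 24.1
tcp_pos: [0.6657, -0.1804, 0.2551]
tcp_rot: [[0.742, 0.671, 0.003], [0.671, -0.742, -0.001], [0.002, 0.002, -1.0]]
contact_force: [0.1, 0.2, 0.9]
gripper_width: 0.0853
grasp_force: 0.0
```

```bash
python3 - <<'E'
from h import *
s=telemetry.read_state(); R=np.array(s["tcp_rot"]); print(np.round(s["tcp_pos"],4),"toolx yaw",np.degrees(np.arctan2(R[1,0],R[0,0])))
print("delta tool",(tool(np.array([.6643,-.1807,.207])-s["tcp_pos"])/.2).round(4))
E
```

```text
[ 0.6657 -0.1804  0.2551] toolx yaw 42.12351760226295
delta tool [-0.0066 -0.0042  0.2402]
```

>>> {"op": "carry_out", "data": {"targets": [[-0.007, -0.004, 0.12, 0, 0, 0, 1], [0, 0, 0.12, 0, 0, 0, 1], [0, 0, 0, 0, 0, 0, 1], [0, 0, 0, 0, 0, 0, 0], [0, 0, 0, 0, 0, 0, 0], [0, 0, 0, 0, 0, 0, 0], [0, 0, 0, 0, 0, 0, 0], [0, 0, 0, 0, 0, 0, 0], [0, 0, 0, 0, 0, 0, 0], [0, 0, 0, 0, 0, 0, 0]], "grip_force": 80}}

```text
t: 25.1
tcp_pos: [0.6637, -0.1806, 0.206]
tcp_rot: [[0.742, 0.671, 0.001], [0.671, -0.742, -0.0], [0.001, 0.001, -1.0]]
contact_force: [-0.6, 0.3, 6.3]
gripper_width: 0.0148
grasp_force: 78.9
```

>>> {"op": "carry_out", "data": {"targets": [[0, 0, 0, 0, 0, 0, 0], [0, 0, 0, 0, 0, 0, 0], [0, 0, 0, 0, 0, 0, 0], [0, 0, 0, 0, 0, 0, 0], [0, 0, 0, 0, 0, 0, 0], [0, 0, 0, 0, 0, 0, 0]]}}

```text
t: 25.7
tcp_pos: [0.6637, -0.1806, 0.206]
tcp_rot: [[0.742, 0.671, 0.001], [0.671, -0.742, -0.0], [0.001, 0.001, -1.0]]
contact_force: [-0.7, 0.8, 6.2]
gripper_width: 0.0146
grasp_force: 78.9
```

```bash
python3 - <<'E'
from h import *
s=telemetry.read_state(); print(s["tcp_pos"],s["gripper_width"],s["grasp_force"],s["contact_force"])
im,W=cloud("wrist")
for z0,z1 in [(.022,.036),(.045,.065)]:
    P=disc(W,.664,-.181,z0,z1); print(len(P))
    if len(P)>50: (c,sz,an)=cv2.minAreaRect(P[:,:2].astype(np.float32)); print(np.round(c,4),np.round(sz,3),round(an,1),cv2.minEnclosingCircle(P[:,:2].astype(np.float32)))
E
```

```text
[ 0.66370848 -0.1805939   0.20597652] 0.014608741799042264 78.86357188224792 [-0.68585207  0.76084578  6.22123734]
8644
[ 0.6715 -0.1754] [0.065 0.081] 42.0 ((0.6655792593955994, -0.18141037225723267), 0.04114891588687897)
5247
[ 0.6676 -0.1817] [0.06  0.038] 64.0 ((0.6651081442832947, -0.18054984509944916), 0.03108845464885235)
```

>>> {"op": "carry_out", "data": {"targets": [[0, 0, -0.1, 0, 0, 0, 0], [0, 0, -0.2, 0, 0, 0, 0], [0, 0, -0.22, 0, 0, 0, 0], [0, 0, -0.22, 0, 0, 0, 0], [0, 0, -0.22, 0, 0, 0, 0], [0, 0, -0.04, 0, 0, -0.066, 0], [0, 0, 0, 0, 0, -0.066, 0], [0, 0, 0, 0, 0, 0, 0], [0, 0, 0, 0, 0, 0, 0]]}}

```text
t: 26.65
tcp_pos: [0.6631, -0.1804, 0.4045]
tcp_rot: [[0.59, 0.807, -0.001], [0.807, -0.59, 0.0], [-0.0, -0.001, -1.0]]
contact_force: [-0.9, -0.7, -0.4]
gripper_width: 0.0146
grasp_force: 78.1
```

```bash
cat > dl.py <<'E'
from h import *
import sys
s=telemetry.read_state(); R=np.array(s["tcp_rot"]); print(np.round(s["tcp_pos"],4),"toolx yaw",np.degrees(np.arctan2(R[1,0],R[0,0])).round(2),np.round(s["contact_force"],1),round(s["gripper_width"],4),"j6",round(s["joint_positions"][5],3),"Tz",np.round(s["ft_torque"],2))
print("delta tool",(tool(np.array([.470,-.3417,float(sys.argv[1])])-s["tcp_pos"])/.2).round(4))
E
python3 dl.py .36
```

```text
[ 0.6631 -0.1804  0.4045] toolx yaw 53.83 [-0.9 -0.7 -0.4] 0.0146 j6 0.363 Tz [-0.05  0.05 -0.03]
delta tool [-1.2206 -0.3032  0.2234]
```

>>> {"op": "carry_out", "data": {"targets": [[-0.203, -0.05, 0, 0, 0, 0, 0], [-0.203, -0.05, 0, 0, 0, 0, 0], [-0.203, -0.05, 0, 0, 0, 0, 0], [-0.203, -0.05, 0, 0, 0, 0, 0], [-0.203, -0.05, 0, 0, 0, 0, 0], [-0.203, -0.05, 0, 0, 0, 0, 0], [0, 0, 0.1, 0, 0, 0, 0], [0, 0, 0.1, 0, 0, 0, 0], [0, 0, 0, 0, 0, 0, 0], [0, 0, 0, 0, 0, 0, 0]]}}

```text
t: 27.65
tcp_pos: [0.4716, -0.3422, 0.3648]
tcp_rot: [[0.589, 0.808, -0.001], [0.808, -0.589, 0.001], [0.0, -0.002, -1.0]]
contact_force: [0.4, 0.0, -1.6]
gripper_width: 0.0145
grasp_force: 78.2
```

```bash
python3 dl.py .345; python3 - <<'E'
from h import *
a,_=grab_frame("side"); b,W=cloud("wrist"); np.savez("wrist.npz",im=b,W=W)
save(np.hstack([cv2.resize(a[150:250,240:360],(300,250)),cv2.resize(b,(333,250))]),"c5.png",1.25)
X=np.array([.809,-.588]);Y=np.array([.588,.809]); d=W[...,:2]-[.470,-.3415]; bx,by=d@X,d@Y
m=(W[...,2]>.126)&(W[...,2]<.137)&(abs(bx)<.06)&(abs(by)<.06); print("collar pts",m.sum(),[np.percentile(q[m],[1,99]).round(4) for q in (bx,by)] if m.any() else 0)
m=(W[...,2]>.155)&(W[...,2]<.185)&(abs(bx)<.06)&(abs(by)<.06); print("cap",m.sum(),[np.percentile(q[m],[1,99]).round(4) for q in (bx,by)],cv2.minEnclosingCircle(np.c_[bx[m],by[m]].astype(np.float32)))
E
```

```text
[ 0.4716 -0.3422  0.3648] toolx yaw 53.93 [ 0.4  0.  -1.6] 0.0145 j6 -0.001 Tz [ 0.01 -0.01 -0.04]
delta tool [-0.0027 -0.0079  0.0989]
collar pts 1324 [array([-0.0395,  0.0415]), array([0.0087, 0.0426])]
cap 90 [array([-0.0274,  0.0299]), array([0.0269, 0.0414])] ((0.0008465675637125969, 0.027744628489017487), 0.030102793127298355)
```

View pics/c5.png

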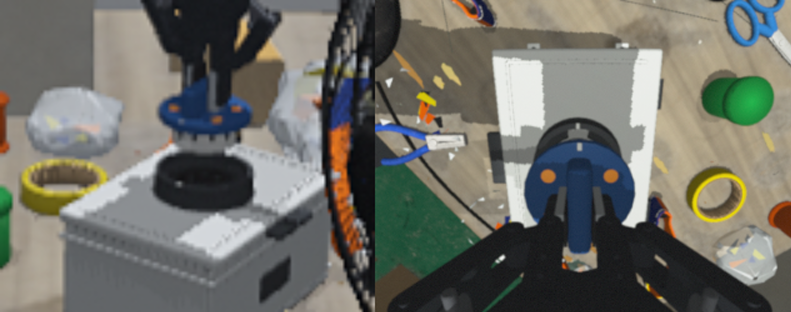

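```bash
python3 - <<'E'
from h import *
from scipy.optimize import least_squares
W=np.load("wrist.npz")["W"]; X=np.array([.809,-.588]);Y=np.array([.588,.809]); d=W[...,:2]-[.470,-.3415]; bx,by=d@X,d@Y
for nm,z0,z1,r in [("cap",.183,.196,.041),("collar",.127,.136,.046)]:
    m=(W[...,2]>z0)&(W[...,2]<z1)&(abs(bx)<.06)&(abs(by)<.06); Q=np.c_[bx[m],by[m]]
    # outer arc: per angle bin the farthest point
    a=np.round(np.degrees(np.arctan2(Q[:,1],Q[:,0]))/4); rr=np.hypot(*Q.T)
    O=np.array([Q[a==k][np.argsort(rr[a==k])[int(.95*(a==k).sum())]] for k in np.unique(a) if (a==k).sum()>5 and 20<k*4<160])
    f=least_squares(lambda p:np.hypot(*(O-p[:2]).T)-p[2],[0,0,r],loss="soft_l1",f_scale=.001); g=least_squares(lambda p:np.hypot(*(O-p).T)-r,[0,0],loss="soft_l1",f_scale=.001)
    print(nm,len(O),np.median(W[...,2][m]).round(4),f.x.round(4),g.x.round(4))
E
python3 dl.py .345
```

```text
cap 34 0.1907 [0.0033 0.0025 0.039 ] [0.0034 0.0001]
collar 34 0.1316 [ 0.0018 -0.0001  0.0429] [ 0.0018 -0.0038]
[ 0.4721 -0.3423  0.3658] toolx yaw 53.98 [-0.3 -0.6 -0.5] 0.0147 j6 -0.001 Tz [-0.06  0.   -0.04]
delta tool [-0.0037 -0.0105  0.1042]
```

>>> {"op": "carry_out", "data": {"targets": [[-0.006, -0.009, 0.06, 0, 0, 0, 0], [0, 0, 0.04, 0, 0, 0, 0], [0, 0, 0.03, 0, 0, 0, 0], [0, 0, 0.02, 0, 0, 0, 0], [0, 0, 0.02, 0, 0, 0, 0], [0, 0, 0, 0, 0, 0, 0], [0, 0, 0, 0, 0, 0, 0]]}}

```text
t: 28.45
tcp_pos: [0.4695, -0.3423, 0.3312]
tcp_rot: [[0.588, 0.809, 0.0], [0.809, -0.588, -0.0], [-0.0, 0.0, -1.0]]
contact_force: [0.3, -0.4, 0.2]
gripper_width: 0.0144
grasp_force: 78.2
```

```bash
python3 dl.py .3195
```

```text
[ 0.4695 -0.3423  0.3312] toolx yaw 54.0 [ 0.3 -0.4  0.2] 0.0144 j6 -0.004 Tz [-0.02  0.   -0.04]
delta tool [0.0038 0.0002 0.0583]
```

>>> {"op": "carry_out", "data": {"targets": [[0.003, 0, 0.02, 0, 0, 0, 0], [0, 0, 0.02, 0, 0, 0, 0], [0, 0, 0.015, 0, 0, 0, 0], [0, 0, 0.008, 0, 0, 0, 0], [0, 0, 0, 0, 0, 0, 0], [0, 0, 0, 0, 0, 0, 0]]}}

```text
t: 29.05
tcp_pos: [0.4701, -0.3419, 0.3189]
tcp_rot: [[0.588, 0.809, 0.001], [0.809, -0.588, -0.001], [0.0, 0.001, -1.0]]
contact_force: [0.0, 0.3, 5.5]
gripper_width: 0.0148
grasp_force: 79.1
```

```bash
python3 dl.py .3185
```

```text
[ 0.4701 -0.3419  0.3189] toolx yaw 54.0 [0.  0.3 5.5] 0.0148 j6 -0.003 Tz [ 0.04 -0.1   0.01]
delta tool [ 0.0005 -0.0009  0.0021]
```

>>> {"op": "carry_out", "data": {"targets": [[0, 0, 0.004, 0, 0, 0, 0], [0, 0, 0, 0, 0, 0.06, 0], [0, 0, 0, 0, 0, 0.06, 0], [0, 0, 0, 0, 0, 0.06, 0], [0, 0, 0, 0, 0, 0, 0]]}}

```text
t: 29.55
tcp_pos: [0.47, -0.3419, 0.3182]
tcp_rot: [[0.792, 0.61, 0.001], [0.61, -0.792, -0.001], [0.0, 0.001, -1.0]]
contact_force: [-0.2, -0.1, 6.4]
gripper_width: 0.0143
grasp_force: 79.1
```

```bash
python3 dl.py .3182
```

```text
[ 0.47   -0.3419  0.3182] toolx yaw 37.62 [-0.2 -0.1  6.4] 0.0143 j6 0.283 Tz [-0.05 -0.02 -0.09]
delta tool [ 0.0006 -0.0011  0.0002]
```

>>> {"op": "carry_out", "data": {"targets": [[0, 0, 0, 0, 0, 0.07, 0], [0, 0, 0, 0, 0, 0.07, 0], [0, 0, 0, 0, 0, 0.07, 0], [0, 0, 0, 0, 0, 0.07, 0], [0, 0, 0, 0, 0, 0.07, 0], [0, 0, 0, 0, 0, 0.07, 0], [0, 0, 0, 0, 0, 0.07, 0], [0, 0, 0, 0, 0, 0.07, 0], [0, 0, 0, 0, 0, 0.07, 0], [0, 0, 0, 0, 0, 0, 0]]}}

```text
t: 30.55
tcp_pos: [0.47, -0.342, 0.3183]
tcp_rot: [[0.945, -0.327, 0.001], [-0.327, -0.945, -0.001], [0.001, 0.001, -1.0]]
contact_force: [-1.1, -1.1, 6.3]
gripper_width: 0.0144
grasp_force: 79.1
```

```bash
python3 dl.py .3182
```

```text
[ 0.47   -0.342   0.3183] toolx yaw -19.1 [-1.1 -1.1  6.3] 0.0144 j6 1.273 Tz [-0.13  0.07 -0.08]
delta tool [-0.0005 -0.0017  0.0003]
```

>>> {"op": "carry_out", "data": {"targets": [[0, 0, 0, 0, 0, 0.015, 0], [0, 0, 0, 0, 0, 0.015, 0], [0, 0, 0, 0, 0, 0, 0], [0, 0, 0, 0, 0, 0, 0]]}}

```text
t: 30.95
tcp_pos: [0.4699, -0.3421, 0.3183]
tcp_rot: [[0.93, -0.366, 0.0], [-0.366, -0.93, -0.002], [0.001, 0.001, -1.0]]
contact_force: [-0.3, -1.2, 5.6]
gripper_width: 0.0145
grasp_force: 79.7
```

```bash
python3 dl.py .3182
```

```text
[ 0.4699 -0.3421  0.3183] toolx yaw -21.5 [-0.3 -1.2  5.6] 0.0145 j6 1.315 Tz [-0.24  0.15  0.79]
delta tool [-0.0005 -0.0021  0.0003]
```

>>> {"op": "carry_out", "data": {"targets": [[0, 0, 0, 0, 0, 0.006, 0], [0, 0, 0, 0, 0, 0, 0], [0, 0, 0, 0, 0, 0, 0.4], [0, 0, 0, 0, 0, 0, 0.8], [0, 0, 0, 0, 0, 0, 0.8], [0, 0, -0.05, 0, 0, 0, 0.8], [0, 0, -0.15, 0, 0, 0, 0.8], [0, 0, -0.2, 0, 0, 0, 0.8], [0, 0, -0.2, 0, 0, 0, 0.8], [0, 0, 0, 0, 0, 0, 0.8]]}}

```text
t: 31.95
tcp_pos: [0.4708, -0.3425, 0.444]
tcp_rot: [[0.926, -0.377, 0.007], [-0.377, -0.926, -0.005], [0.009, 0.002, -1.0]]
contact_force: [0.2, -1.2, -0.4]
gripper_width: 0.0681
grasp_force: 0.0
```

>>> {"op": "carry_out", "data": {"targets": [[0.2, -0.05, -0.05, 0, 0, 0, 1], [0.2, -0.05, -0.05, 0, 0, 0, 1], [0.2, -0.05, 0, 0, 0, 0, 1], [0.2, -0.05, 0, 0, 0, 0, 1], [0.1, -0.1, 0, 0, 0, 0, 1], [0, 0, 0, 0, 0, 0, 1], [0, 0, 0, 0, 0, 0, 1]]}}

```text
t: 32.65
tcp_pos: [0.6591, -0.3536, 0.4568]
tcp_rot: [[0.927, -0.376, -0.002], [-0.376, -0.927, 0.001], [-0.002, 0.0, -1.0]]
contact_force: [-0.9, -0.2, 0.4]
gripper_width: 0.085
grasp_force: 0.0
```

```bash
python3 dl.py .3182; python3 - <<'E'
from h import *
im,W=cloud("top"); a,Wa=cloud("side")
save(np.hstack([cv2.resize(im[170:350,180:440],(433,300)),cv2.resize(a[150:300,170:370],(400,300))]),"fin.png",.95)
m=(np.hypot(W[...,0]-.47,W[...,1]+.3417)<.05)
for z0,z1 in [(.134,.15),(.155,.185)]:
    P=W[m&(W[...,2]>z0)&(W[...,2]<z1)]; print(len(P),np.median(P,0).round(4) if len(P) else 0, cv2.minAreaRect(P[:,:2].astype(np.float32)) if len(P)>5 else 0)
X=np.array([.809,-.588]);Y=np.array([.588,.809]); d=W[...,:2]-[.470,-.3415]; bx,by=d@X,d@Y
for c in (-.055,0,.055):
    m=(abs(bx-c)<.01)&(abs(by)>.055)&(abs(by)<.1)&(W[...,2]>.09)&(W[...,2]<.14); print("door z",c,m.sum(),np.median(W[...,2][m]))
E
```

```text
[ 0.6591 -0.3536  0.4568] toolx yaw -22.08 [-0.9 -0.2  0.4] 0.085 j6 1.462 Tz [0.01 0.04 0.01]
delta tool [-0.8975  0.3003  0.6945]
45 [ 0.4582 -0.3775  0.1434] ((0.45730409026145935, -0.3773496448993683), (0.007330750115215778, 0.03504931554198265), 69.92498016357422)
0 0 0
door z -0.055 171 0.10884189231137575
door z 0 195 0.10895871887822595
door z 0.055 189 0.10871950040916079
```

View pics/fin.png

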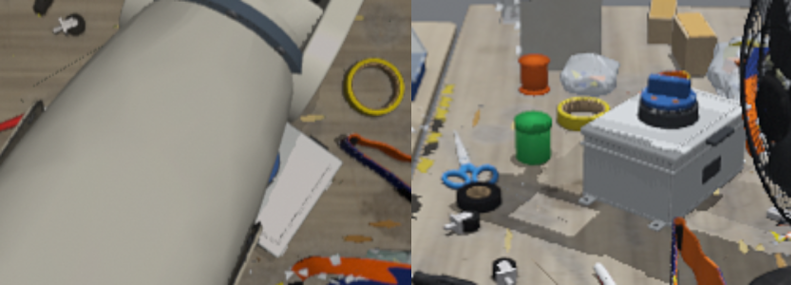

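```bash
python3 - <<'E'
from h import *
im,W=cloud("wrist"); 
for c in ("side","wrist"):
    W=cloud(c)[1]; m=(np.hypot(W[...,0]-.47,W[...,1]+.3417)<.05)&(W[...,2]>.16)&(W[...,2]<.18); P=W[m]
    if len(P)>20: r=cv2.minAreaRect(P[:,:2].astype(np.float32)); print(c,len(P),r,np.percentile(P[:,2],[50,95]))
E
```

```text
side 132 ((0.4742203950881958, -0.3365246653556824), (0.02259276807308197, 0.061655230820178986), 72.88095092773438) [0.16919939 0.17387331]
wrist 539 ((0.47713911533355713, -0.3462924659252167), (0.01644863188266754, 0.05114077776670456), 70.73899841308594) [0.17112139 0.1724772 ]
```

```bash
python3 -c "
from rig import bot
print(bot.sign_off())"
```

```text
the job is handed in; nothing more can be done
None
```

The job is handed in: both black-lidded jars stand in the box, the door measures flat and shut, and the cartridge is seated, twisted to its stop and released. No spool stood in front of the box or to its left, so I left the orange one behind it on the right.

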